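# Punch the fiducial mark on a coupon and cover its dish

### The job

Take the spring punch from its stand, set it upright on the red-ringed cross on the metal coupon and press straight down, without ramming, until its spring snaps. Then put the punch back in its stand and gently set the blue cover on the dish so that it sits seated and level. Leave the jar, the slide box and the beaker where they are.

Things in the scene. Friction and masses are not known exactly. Their poses are not given: they have to be found in the camera images.
- dish: Fixed round white porcelain dish (outside diameter 90 mm, inside 80 mm, wall 5 mm) screwed on a dark square steel base 130 x 130 x 10 mm. Origin: centre of the base's underside, on the bench; z up. The dish's inner floor is 15 mm and its rim 45 mm above the bench. It does not move.
- dish_rim (a point): Centre of the dish's mouth, level with the top of the rim (45 mm above the bench).
- coupon: Aluminium disc, diameter 48 mm, 8 mm thick, fixed on the dish's floor (often off centre). Origin: centre of its underside; z up; its x axis points to the marked spot. Top face 23 mm above the bench.
- spot (a point): The spot to punch: crossing of two black scribed lines inside a red ring 13 mm wide, on the coupon's top face, 10 mm from the coupon's centre. The punch's axis must be within 4 mm of it when the spring snaps.
- stand: Fixed grey plastic block 70 x 70 x 75 mm high with one upright round bore, 29 mm wide, through its centre; keeps the punch. Origin: centre of its underside, on the bench; z up.
- punch: Loose spring punch, 0.2 kg, upright in the stand, nib down, hung by its collar on the block's top (origin then 30 mm above the bench). Origin: nose end of the barrel, on the axis; z runs to the cap. Barrel 22 mm wide up to z = 45 mm, nose tapered; brass collar 36 mm wide, z 45 to 52; orange handle and brass cap 22 mm wide, z 52 to 105: grip it just above the collar, which can take the push.
- punch_nose (a point): The punch's origin: on its axis at the nose end of the barrel, not the nib's tip. The dark steel nib, 6 mm wide, stands out below it by 14 to 20 mm: this varies from start to start (its screw setting) and no reading gives it, so feel for the contact.
- nib (a joint): How far the nib is pushed into the barrel, m: 0 at rest, 0.0088 fully in. The push is about 4 N at first, climbs to about 14 N at 0.0055, then the spring snaps: it drops to some 3 to 5 N by 0.0085; at 0.0088 the nib is solid. Past 0.0065 it has snapped. Lifted, it springs out again. Over 40 N on the coupon is ramming.
- cover: Loose blue cover, about 0.12 kg, right way up on the bench. Origin: centre of its underside; z up. Locating step 75 mm wide (lower edge chamfered to 70), z 0 to 6 mm, drops into the dish's mouth; disc 92 mm wide, z 6 to 11; upright round black knob 20 mm wide, z 11 to 41. Seated, the disc lies on the rim and the origin is 6 mm below the rim.
- bottle: Bystander: closed amber jar, 52 mm in diameter, 85 mm tall. Origin: centre of its underside.
- slidebox: Bystander: green box of slides, 50 x 85 x 32 mm. Origin: centre of its underside.
- beaker: Bystander: open steel beaker, 52 mm wide, 65 mm tall. Origin: centre of its underside.
Mind the look-alikes: they are no part of the job. Leave any yellow look-alike of the stand alone.

How it is judged:
By the outcome, as a careful person would: the job done as asked, in the order asked, and still so for the second after the job is handed in, with the robot touching nothing.
It also fails if it takes over 72 s, if anything falls off the work surface, if the arm or the gripper's body presses on something with over 40 N, if the wrist force passes 120 N, or if a joint passes its speed limit or range.

### The arm

A 6-joint arm with a two-finger parallel gripper is mounted at the origin on the work surface. World frame = base frame: x ahead of the robot, y to its left, z up, the work surface at z = 0. Lengths are in m, angles in degrees, forces in N, time in s.
With the tool pointing down it reaches from about 0.325 to 0.9 m from the base axis. Payload 6.1 kg.
Tool frame: the origin (TCP) lies between the finger pads; the fingertips stand manip.tip_reach ahead of it and the grasp point (between the pads) lies 5 mm behind it (manip.tip_reach is the distance from the TCP to the fingertips, in m); z points along the fingers, y is the line along which they close (so a half turn about z gives the same grasp; the last joint's range is limited). The gripper opens to 87 mm and grips with 3 to 60 N. Pads are 19 mm wide; open, the fingers measure 117 mm over their backs; the gripper's body (75 mm by 190 mm) begins 51 mm behind the grasp point.
Start: joints at [-83.085, 12.628, 87.462, -0, 79.91, -7.225], TCP at [0.153, -0.606, 0.237] pointing down, gripper open.
Joint ranges: [-170.65, 170.65], [-52.31, 119.04], [5.05, 147.46], [-71.25, 251.25], [11.57, 151.72], [-153.62, 153.62]. Speed limits (degrees/s): [147.25, 147.25, 172.46, 180, 180, 180].

### API

Orientations are given as [roll, pitch, yaw] about the fixed x, y, z axes, in that order (R = Rz(yaw) Ry(pitch) Rx(roll)).
In Python, from rig import manip gives the robot as it stands.
- The arm moves only by the shell command python3 -m inch 'ROWS' [FORCE]. ROWS is JSON, a list of rows, each a list of 7 numbers: the turn, a rotation vector about the tool's x, y, z in units of 8 degrees (1.0 is 8 degrees), then the shift along the tool's x, y, z in units of 25 mm (1.0 is 25 mm), then the finger opening in mm, from 0 to 87. A call has 1 to 5 rows; each row shifts and turns the commanded pose from where the row before left it, along the tool's axes as they then stand; what a row does not reach is not made up. A row lasts 1/10 s, in which the tool goes at most 50 mm and 8.59 degrees, less where a joint would pass 70% of its speed; a pose out of reach is approached as far as the arm can. A call is refused whole if a number of a shift passes 1 or a number of a turn 1, either way. A call with a gripper value outside its range is refused whole. The fingers move at their own pace and stop on an object; FORCE is the grip in N (left out, the last holds). Time passes only in rows, so rows that do not move let the fingers close. It gives the time, the measured TCP pose, the force, the opening and the grip force at its end, in the units of the state.
- manip.read_state(): the state, without advancing time (a new reading comes with each control period).
- manip.capture(name): name is "scene" or "top" or "wrist"; returns (picture, depth): 420x560x3 uint8, red, green, blue; 420x560 float32, m along the optical axis (not along the pixel's ray), 0 where there is no reading.
- manip.camera_params(name): a dict with "intrinsics" (3x3 intrinsics, pixels), "extrinsics" (4x4, takes a point from world to camera coordinates). Camera axes: x right, y down, z forward; pixel columns grow to the right and rows downward; lengths in m; the calibration is good to about 2 mm. A picture is of the moment at which its call begins: read the wrist's pose just before it. camera_params takes no time and is no camera call; for the wrist camera it gives the pose at the moment of the call.
- manip.finish_job(): hands the job in; it is judged then, once.
Trained networks look in the newest picture that a camera, given by its name, has taken for a name from the list of things; names that differ only in an ending like _2 or _b are one class to them, and where a whole thing is asked for, a point or a joint stands for the part that bears it (a point fixed in the world has none). Each returns a list of dicts, best first, with "conf" (0 to 1); they miss things now and then, are a little off and sometimes report something else, mostly with a low value. They report only what shows in the picture. A call takes as long as a camera call. They do not tell look-alikes from the thing itself.
- manip.look_for(camera, name): "rect" ([centre column, centre row, width, height] in pixels, round what is visible of it).
- manip.landmark_of(camera, name): "location" ([row, column] in pixels: a listed point, or the origin of a listed thing).
The state is a dict: "time": time; "qpos": joint angles; "dq": joint speeds; "joint_torque": joint torques, N m; "tool_pos": TCP position; "orientation": TCP orientation; "contact_force": force on the tool from outside, world axes, zero at the start; "torque": the same for the moment, N m; "opening": finger opening in m; "gripper_force": force on a finger pad.
Only numpy, scipy, OpenCV 4.12 (cv2) and the standard library are available. Lean on these libraries where they do the work, as an engineer would, in place of code of your own. Each camera call takes 0.05 s, during which the arm holds its last target. There are 200 camera calls.

## Working session

There is one attempt and no reset: what is moved stays moved. The work goes in short steps, Python scripts to look and compute and a shell command to move; the robot and the scene stay as the last step left them, time stands still between calls to the robot, and variables do not carry over. Pictures are saved under pics/ and viewed, at most 10 in all, crops included, and the job is handed in when it is done.

```bash
ls; mkdir -p pics
cat > h.py <<'E'
import numpy as np, cv2
from rig import manip
def cap(n):
    s=manip.camera_params(n); im,d=manip.capture(n); return im,d,s
def unproj(p,d,u,v):
    K=np.array(p['intrinsics']);E=np.array(p['extrinsics'])
    c=np.linalg.inv(K)@np.array([u,v,1.])*d
    return E[:3,:3].T@(c-E[:3,3])
def atz(p,u,v,z):
    K=np.array(p['intrinsics']);E=np.array(p['extrinsics'])
    r=E[:3,:3].T@np.linalg.inv(K)@np.array([u,v,1.]);o=-E[:3,:3].T@E[:3,3]
    return o+r*(z-o[2])/r[2]
def proj(p,X):
    K=np.array(p['intrinsics']);E=np.array(p['extrinsics'])
    c=K@(E[:3,:3]@np.array(X)+E[:3,3]);return c[:2]/c[2]
E
python3 - <<'E'
from h import *
print(manip.tip_reach, manip.read_state())
ims=[]
for n in ['scene','top']:
    im,d,p=cap(n); cv2.imwrite(f'pics/{n}0.png',im[:,:,::-1]); np.save(f'{n}0.npy',d)
    E=np.array(p['extrinsics']);print(n,np.array(p['intrinsics'])[0,0],-E[:3,:3].T@E[:3,3])
    for o in ['dish_rim','spot','stand','punch','punch_nose','cover','bottle','slidebox','beaker','coupon']:
        for r in manip.landmark_of(n,o):
            v,u=r['location'];iv,iu=int(round(v)),int(round(u))
            dd=d[iv,iu] if 0<=iv<420 and 0<=iu<560 else 0
            print(o,round(r['conf'],2),round(u),round(v),unproj(p,dd,u,v).round(3))
E
```

```text
pics
0.014 {'time': 0.0, 'qpos': array([-8.30860451e+01,  1.26759929e+01,  8.75252484e+01, -2.26285434e-03,
        7.99083670e+01, -7.22361670e+00]), 'dq': array([ 0.03073721, -0.05489307, -0.06335059,  0.011029  , -0.07188934,
       -0.08194124]), 'joint_torque': array([-2.84736198e-04, -4.94608533e+01, -3.87378860e+01,  6.99912803e-02,
        5.73265634e-02, -1.80235434e-04]), 'tool_pos': array([ 0.15258466, -0.60548833,  0.23543386]), 'orientation': array([-1.79890982e+02, -1.15729812e-02,  1.41379592e+01]), 'contact_force': array([ 0.26536152,  0.6368565 , -0.41986728]), 'torque': array([-0.04241699,  0.02067472,  0.03073358]), 'gripper_force': 0.0, 'opening': 0.08721793191741568}
scene 460.5001689939774 [0.89578918 0.35773368 0.76333758]
dish_rim 0.65 271 201 [ 0.524 -0.024  0.022]
dish_rim 0.64 150 220 [ 0.728 -0.141  0.029]
dish_rim 0.52 201 274 [0.731 0.024 0.05 ]
spot 0.61 264 205 [ 0.54  -0.025  0.023]
stand 0.71 423 244 [0.398 0.243 0.051]
stand 0.63 399 300 [0.521 0.283 0.06 ]
punch 0.77 403 292 [0.515 0.28  0.077]
cover 0.88 222 141 [ 0.487 -0.222  0.01 ]
bottle 0.92 
[... 174 characters left out ...]
439 [0.43606896 0.01408152 0.77124414]
dish_rim 0.73 275 216 [ 0.539 -0.004  0.024]
dish_rim 0.23 395 244 [ 0.482 -0.234  0.039]
spot 0.66 284 215 [ 0.541 -0.021  0.025]
stand 0.82 132 244 [0.484 0.254 0.076]
stand 0.58 149 310 [0.369 0.218 0.076]
stand 0.51 273 132 [0.7   0.001 0.059]
stand 0.2 194 139 [0.687 0.154 0.052]
punch 0.82 128 242 [0.487 0.261 0.078]
punch 0.17 395 248 [ 0.475 -0.237  0.03 ]
cover 0.66 394 247 [ 0.477 -0.236  0.026]
cover 0.35 286 216 [ 0.539 -0.024  0.023]
bottle 0.85 271 133 [0.699 0.003 0.053]
bottle 0.17 285 218 [ 0.536 -0.022  0.025]
slidebox 0.82 346 138 [ 0.698 -0.148  0.032]
beaker 0.61 192 138 [0.685 0.155 0.065]
coupon 0.72 281 215 [ 0.541 -0.015  0.024]
```

Run:
```python
import cv2,numpy as np
a=cv2.imread('pics/scene0.png');b=cv2.imread('pics/top0.png')
cv2.imwrite('pics/both.png',np.vstack([cv2.resize(a[60:400,:],(0,0),fx=.85,fy=.85),cv2.resize(b[80:400],(0,0),fx=.85,fy=.85)]))
```

```text
(no output)
```

View pics/both.png

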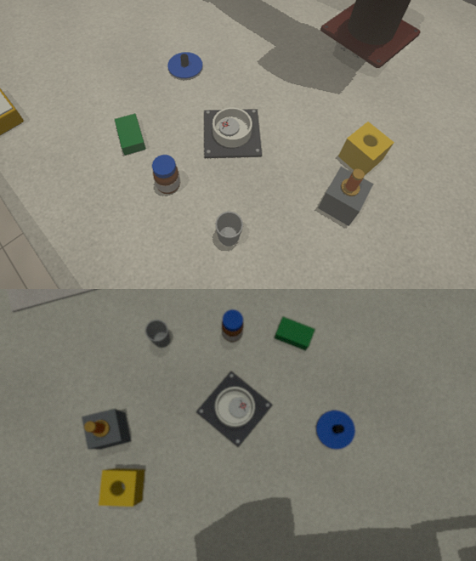

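Run:
```python
import cv2,numpy as np
b=cv2.imread('pics/top0.png')
cv2.imwrite('pics/close.png',np.hstack([cv2.resize(b[190:350,80:240],(0,0),fx=2.5,fy=2.5,interpolation=2),cv2.resize(b[140:300,205:365],(0,0),fx=2.5,fy=2.5,interpolation=2)]))
```

```text
(no output)
```

View pics/close.png

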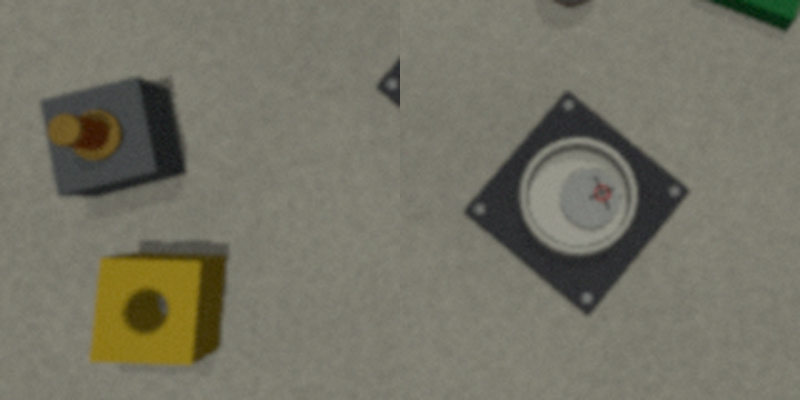

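Candidates for the stand holding the punch, in the top view: the grey block (119,243) with the punch in it, and the yellow block (139,314), which is an empty look-alike. The crop confirms the grey one. The spot is at (285,217) and the cover at (395,246), with its knob at (397,246). I'll move the wrist over the cover and dish and measure from near.

```bash
R='x'; python3 -m inch '[[0,0,0,0.5,-0.4,0,87],[0,0,0,1,-0.75,0,87],[0,0,0,1,-0.75,0,87],[0,0,0,1,-0.75,0,87],[0,0,0,1,-0.75,0,87]]' >/dev/null
python3 -m inch '[[0,0,0,1,-0.75,0,87],[0,0,0,1,-0.75,0,87],[0,0,0,1,-0.75,0,87],[0,0,0,1,-0.75,0,87],[0,0,0,1,-0.75,0,87]]'>/dev/null
python3 -m inch '[[0,0,0,1,-0.75,0,87],[0,0,0,1,-0.75,0,87],[0,0,0,0.5,-0.4,0,87],[0,0,0,0,0,0,87]]'
cat > w.py <<'E'
import sys
from h import *
s=manip.read_state();print(s['tool_pos'].round(4),s['orientation'].round(2),s['contact_force'].round(1))
im,d,p=cap('wrist');cv2.imwrite('pics/%s.png'%sys.argv[1],im[:,:,::-1]);np.savez('pics/%s.npz'%sys.argv[1],d=d,K=p['intrinsics'],E=p['extrinsics'])
E_=np.array(p['extrinsics']);print('cam',(-E_[:3,:3].T@E_[:3,3]).round(3),E_[2,:3].round(2))
for o in sys.argv[2:]:
    for r in manip.landmark_of('wrist',o):
        v,u=r['location'];print(o,round(r['conf'],2),round(u,1),round(v,1),unproj(p,d[min(int(v),419),min(int(u),559)],u,v).round(4))
E
python3 w.py w1 cover dish_rim spot coupon
```

```text
time: 2.5
tool_pos: [0.3895, -0.3108, 0.2366]
orientation: [-180.0, -0.0, 14.3]
contact_force: [-1.1, -0.7, 0.4]
opening: 0.0871
gripper_force: 0.0
[ 0.3895 -0.3108  0.2366] [-1.7998e+02 -4.0000e-02  1.4340e+01] [-1.1 -0.7  0.4]
cam [ 0.456 -0.292  0.385] [-0.24 -0.06 -0.97]
cover 0.69 239.5 79.4 [ 0.4792 -0.2491  0.041 ]
coupon 0.59 236.4 80.7 [ 0.4773 -0.2464  0.0409]
```

```bash
python3 -m inch '[[0,0,0,0.6,-0.92,0,87],[0,0,0,0.6,-0.92,0,87],[0,0,0,0.6,-0.92,0,87],[0,0,0,0.6,-0.92,0,87],[0,0,0,0.6,-0.92,0,87]]' >/dev/null
python3 -m inch '[[0,0,0,0.6,-0.92,0,87],[0,0,0,0.6,-0.92,0,87],[0,0,0,0.6,-0.92,0,87],[0,0,0,0.6,-0.92,0,87],[0,0,0,0.6,-0.92,0,87]]' >/dev/null
python3 -m inch '[[0,0,0,0,0,0,87]]'|head -3
python3 w.py w2 dish_rim spot coupon
python3 - <<'E'
import cv2,numpy as np
cv2.imwrite('pics/w12.png',np.vstack([cv2.resize(cv2.imread(f'pics/w{i}.png')[:,:],(0,0),fx=.7,fy=.7) for i in(1,2)]))
E
```

```text
time: 3.85
tool_pos: [0.4781, -0.0521, 0.2365]
orientation: [-179.9, -0.0, 14.2]
[ 0.4781 -0.0521  0.2365] [-1.7995e+02 -3.0000e-02  1.4240e+01] [-0.  -0.1 -0.3]
cam [ 0.544 -0.034  0.385] [-0.24 -0.06 -0.97]
dish_rim 0.83 244.6 121.1 [ 0.5306 -0.0023  0.0232]
spot 0.67 253.7 115.5 [ 0.5384 -0.0101  0.0224]
spot 0.61 263.9 116.9 [ 0.5396 -0.0207  0.0244]
coupon 0.65 254.8 116.6 [ 0.5376 -0.0115  0.0229]
coupon 0.62 436.8 214.9 [ 0.4844 -0.2316  0.023 ]
```

View pics/w12.png

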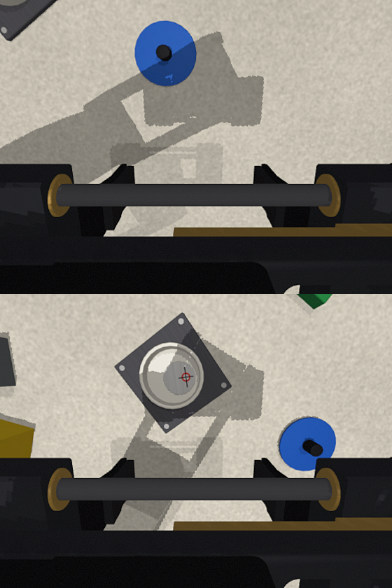

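The two views, in half-size picture pixels: w1 shows the blue cover at (165,53) with its knob at (164,52). w2 shows the dish at (172,375) and the red-ringed spot at (186,377). Next I'll measure these by colour and depth.

```bash
cat > m.py <<'E'
from h import *
def load(n):
    z=np.load(f'pics/{n}.npz');im=cv2.imread(f'pics/{n}.png');return im,z['d'],dict(intrinsics=z['K'],extrinsics=z['E'])
def cloud(d,p):
    v,u=np.indices(d.shape);K=np.array(p['intrinsics']);E=np.array(p['extrinsics'])
    c=np.stack([(u-K[0,2])/K[0,0]*d,(v-K[1,2])/K[1,1]*d,d],-1)
    return (c-E[:3,3])@E[:3,:3]
def circ(P):
    P=P.copy()
    for _ in range(4):
        A=np.c_[2*P,np.ones(len(P))];s=np.linalg.lstsq(A,(P**2).sum(1),rcond=None)[0];r=np.sqrt(s[2]+s[:2]@s[:2])
        e=abs(np.hypot(*(P-s[:2]).T)-r);P=P[e<max(2*np.median(e),.001)]
    return s[:2].round(4),r.round(4),len(P)
def blue(im):
    h=cv2.cvtColor(im,cv2.COLOR_BGR2HSV);return (h[...,0]>100)&(h[...,0]<125)&(h[...,1]>130)
def red(im):
    h=cv2.cvtColor(im,cv2.COLOR_BGR2HSV);return ((h[...,0]<8)|(h[...,0]>172))&(h[...,1]>90)
E
python3 - <<'E'
from m import *
for n in ['w1','w2']:
    im,d,p=load(n);X=cloud(d,p)
    m=blue(im)&(abs(X[...,2]-.011)<.01)&(d>0)
    ct=max(cv2.findContours(m.astype('u1'),0,1)[0],key=cv2.contourArea)
    e=cv2.fitEllipse(ct)[0];print(n,'cover',atz(p,*e,.011).round(4),'z',np.median(X[m][:,2]).round(4))
    k=(X[...,2]>.034)&(X[...,2]<.05)&(np.hypot(X[...,0]-.475,X[...,1]+.238)<.03);
    if k.any():print('knob top',X[k].mean(0).round(4),k.sum(),(X[k].max(0)+X[k].min(0))/2)
im,d,p=load('w2');X=cloud(d,p)
near=np.hypot(X[...,0]-.535,X[...,1]+.005)<.06
k=near&(X[...,2]>.042)&(X[...,2]<.05);print('rim',circ(X[k][:,:2]),np.median(X[k][:,2]))
r=red(im)&near;v,u=np.nonzero(r);print('ring px',u.mean(),v.mean(),len(u),atz(p,(u.min()+u.max())/2,(v.min()+v.max())/2,.023),atz(p,u.mean(),v.mean(),.023),'z',np.median(X[r][:,2]))
k=near&(abs(X[...,2]-.010)<.002);print('base z',np.median(X[k][:,2]))
b=cv2.imread('pics/top0.png');p=manip.camera_params('top');d=np.load('top0.npy');X=cloud(d,p)
m=blue(b);m[:200]=0;ct=max(cv2.findContours(m.astype('u1'),0,1)[0],key=cv2.contourArea);e=cv2.fitEllipse(ct)[0];print('top cover',atz(p,*e,.011).round(4))
r=red(b);r[:150]=0;r[:,:240]=0;r[:,330:]=0;v,u=np.nonzero(r);print('top spot',atz(p,u.mean(),v.mean(),.023),len(u))
print('collar',atz(p,118.8,243.6,.082),'cap',atz(p,106.4,242,.135))
k=(abs(X[...,2]-.135)<.012)&(np.hypot(X[...,0]-.485,X[...,1]-.27)<.06);print(k.sum(),X[k].mean(0))
k=(abs(X[...,2]-.077)<.012)&(np.hypot(X[...,0]-.485,X[...,1]-.27)<.06);q=X[k][:,:2].astype('f4');print(cv2.minAreaRect(q))
E
```

```text
w1 cover [ 0.4837 -0.241   0.011 ] z 0.0115
knob top [ 0.4818 -0.2414  0.0412] 359 [ 0.48182007 -0.24084963  0.03892085]
w2 cover [ 0.4849 -0.2389  0.011 ] z 0.0113
knob top [ 0.4827 -0.2388  0.0404] 304 [ 0.4822101  -0.24026128  0.03852262]
rim (array([ 0.5342, -0.0031]), np.float64(0.042), 1438) 0.04521663402082069
ring px 213.5084745762712 289.99435028248587 177 [0.35856865 0.01610888 0.023     ] [ 0.33282086 -0.00979523  0.023     ] z 0.336835430961542
base z 0.010491106734135301
top cover [ 0.4814 -0.2418  0.011 ]
top spot [nan nan nan] 0
collar [0.48399903 0.27472138 0.082     ] cap [0.4830855 0.2747731 0.135    ]
172 [0.48393842 0.27447169 0.13444996]
((0.4844014644622803, 0.27634328603744507), (0.07028941065073013, 0.0712391585111618), 13.650110244750977)<stdin>:16: RuntimeWarning: Mean of empty slice.
  ret = ret.dtype.type(ret / rcount)
```

```bash
python3 -m inch '[[0,0,0,0.05,-0.97,0,87],[0,0,0,0.05,-0.97,0,87],[0,0,0,0.05,-0.97,0,87],[0,0,0,0.05,-0.97,0,87],[0,0,0,0.05,-0.97,0,87]]' >/dev/null
python3 -m inch '[[0,0,0,0.05,-0.97,0,87],[0,0,0,0.05,-0.97,0,87],[0,0,0,0.05,-0.97,0,87],[0,0,0,0.05,-0.97,0,87],[0,0,0,0.05,-0.97,0,87]]' >/dev/null
python3 -m inch '[[0,0,0,0.05,-0.97,0,87],[0,0,0,0.05,-0.97,0,87],[0,0,0,0,0,0,87]]'|head -3
python3 w.py w3 punch stand
python3 - <<'E'
from m import *
im,d,p=load('w2');X=cloud(d,p)
hs=cv2.cvtColor(im,cv2.COLOR_BGR2HSV).astype(int)
r=(im[...,2].astype(int)-im[...,1]>35)&(np.hypot(X[...,0]-.535,X[...,1]+.01)<.035)&(X[...,2]<.03)
v,u=np.nonzero(r);print('spot',len(u),u.mean(),v.mean(),atz(p,(u.min()+u.max())/2,(v.min()+v.max())/2,.023).round(4),atz(p,u.mean(),v.mean(),.023).round(4),np.median(X[r][:,2]))
print(np.ptp(X[r],axis=0))
b=cv2.imread('pics/top0.png').astype(int);pt=manip.camera_params('top');r=(b[...,2]-b[...,1]>25);r[:200]=0;r[240:]=0;r[:,260:300]&=True;r[:,:260]=0;r[:,300:]=0
v,u=np.nonzero(r);print('top spot',len(u),atz(pt,u.mean(),v.mean(),.023).round(4))
im,d,p=load('w3');X=cloud(d,p)
for z in (.135,.082,.075):
    k=(abs(X[...,2]-z)<.0025)&(np.hypot(X[...,0]-.484,X[...,1]-.275)<.06)
    if k.sum()>9:
        print(z,k.sum(),X[k].mean(0).round(4),cv2.minAreaRect(X[k][:,:2].astype('f4')))
        if z!=.075: print(circ(X[k][:,:2]))
E
```

```text
time: 5.35
tool_pos: [0.4209, 0.233, 0.2366]
orientation: [-180.0, -0.0, 14.2]
[0.4209 0.233  0.2366] [-179.97   -0.     14.19] [-0.   0.  -0.5]
cam [0.487 0.251 0.385] [-0.25 -0.06 -0.97]
punch 0.95 249.4 112.7 [0.4842 0.271  0.1353]
stand 0.91 252.9 112.7 [0.4848 0.2685 0.136 ]
stand 0.64 260.5 220.2 [0.3894 0.2431 0.0748]
spot 67 265.2835820895522 118.17910447761194 [ 0.5388 -0.022   0.023 ] [ 0.5387 -0.0223  0.023 ] 0.024046896303081357
[0.01238958 0.01291309 0.00547381]
top spot 17 [ 0.538  -0.0249  0.023 ]
0.135 733 [0.4846 0.2786 0.1353] ((0.4845746159553528, 0.2786754071712494), (0.020875154063105583, 0.02100297622382641), 22.303932189941406)
(array([0.4846, 0.2785]), np.float64(0.0085), 489)
0.082 568 [0.4852 0.273  0.0825] ((0.48480847477912903, 0.2772728204727173), (0.03500441834330559, 0.0323028638958931), 9.49482536315918)
(array([0.4844, 0.2793]), np.float64(0.0158), 402)
0.075 5133 [0.4857 0.279  0.0755] ((0.48433753848075867, 0.2789878249168396), (0.06986542791128159, 0.07012464851140976), 13.587111473083496)
```

View pics/w3.png

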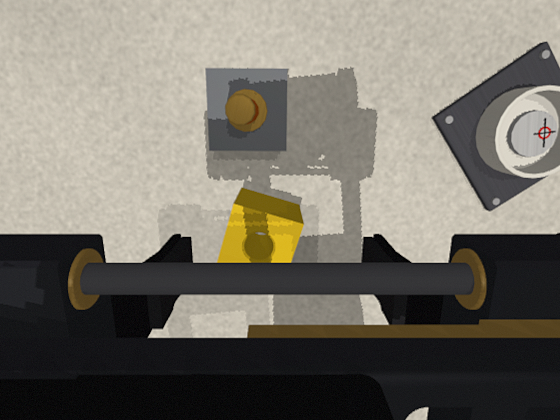

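The wrist view shows the punch cap at (243,108) in the grey stand and the yellow look-alike at (260,240). The measured heights (135, 82 and 75 mm) match the text. Moving over the punch and descending.

```bash
python3 -m inch '[[0,0,0,0.97,-0.37,0,87],[0,0,0,0.97,-0.37,0,87],[0,0,0,0.97,-0.37,0,87],[0,0,0,0,0,0,87]]'|head -3
python3 -m inch '[[0,0,0,0,0,0.9,87],[0,0,0,0,0,0.9,87],[0,0,0,0,0,0.9,87],[0,0,0,0,0,0.9,87],[0,0,0,0,0,0.9,87]]'|head -4
python3 -m inch '[[0,0,0,0,0,0.6,87],[0,0,0,0,0,0.4,87],[0,0,0,0,0,0,87]]'|head -5
```

```text
time: 5.9
tool_pos: [0.4871, 0.2762, 0.2362]
orientation: [180.0, -0.0, 14.0]
time: 6.4
tool_pos: [0.4847, 0.2751, 0.1233]
orientation: [180.0, 0.0, 14.1]
contact_force: [0.2, 0.1, 0.1]
time: 6.7
tool_pos: [0.484, 0.2759, 0.0978]
orientation: [180.0, 0.1, 14.1]
contact_force: [-1.2, 1.1, 0.2]
opening: 0.0871
```

```bash
python3 -m inch '[[0,0,0,0,0,0,30],[0,0,0,0,0,0,22],[0,0,0,0,0,0,15],[0,0,0,0,0,0,10],[0,0,0,0,0,0,10]]' 40; python3 -m inch '[[0,0,0,0,0,0,10],[0,0,0,0,0,0,10],[0,0,0,0,0,0,10]]' 40
```

```text
time: 7.2
tool_pos: [0.485, 0.277, 0.0994]
orientation: [-180.0, -0.0, 14.1]
contact_force: [0.1, 0.1, 0.3]
opening: 0.0553
gripper_force: 0.0
time: 7.5
tool_pos: [0.4848, 0.2768, 0.099]
orientation: [-180.0, -0.0, 14.1]
contact_force: [0.2, -0.5, 0.0]
opening: 0.031
gripper_force: 0.0
```

```bash
python3 -m inch '[[0,0,0,0,0,0.06,10],[0,0,0,0,0,0,10],[0,0,0,0,0,0,10],[0,0,0,0,0,0,10]]' 40; python3 -m inch '[[0,0,0,0,0,-0.3,10],[0,0,0,0,0,-0.6,10],[0,0,0,0,0,-0.9,10],[0,0,0,0,0,-0.9,10],[0,0,0,0,0,-0.9,10]]' 40;python3 -m inch '[[0,0,0,0,0,-0.7,10],[0,0,0,0,0,-0.3,10],[0,0,0,0,0,0,10]]' 40
```

```text
time: 7.9
tool_pos: [0.4849, 0.2769, 0.0975]
orientation: [-180.0, -0.0, 14.1]
contact_force: [1.0, 1.0, -0.4]
opening: 0.0212
gripper_force: 40.0
time: 8.4
tool_pos: [0.4848, 0.2769, 0.1896]
orientation: [-180.0, -0.0, 14.1]
contact_force: [0.3, -0.1, -1.4]
opening: 0.0215
gripper_force: 40.0
time: 8.7
tool_pos: [0.4856, 0.2772, 0.2146]
orientation: [-180.0, -0.2, 14.1]
contact_force: [0.2, -0.0, -2.5]
opening: 0.0215
gripper_force: 40.0
```

```bash
python3 -m inch '[[0,0,0,-0.065,0.5,0,10],[0,0,0,-0.065,0.93,0,10],[0,0,0,-0.065,0.93,0,10],[0,0,0,-0.065,0.93,0,10],[0,0,0,-0.065,0.93,0,10]]' 40 >/dev/null
python3 -m inch '[[0,0,0,-0.065,0.93,0,10],[0,0,0,-0.065,0.93,0,10],[0,0,0,-0.065,0.93,0,10],[0,0,0,-0.065,0.93,0,10],[0,0,0,-0.065,0.93,0,10]]' 40 >/dev/null
python3 -m inch '[[0,0,0,-0.065,0.93,0,10],[0,0,0,-0.065,0.93,0,10],[0,0,0,-0.065,0.93,0,10],[0,0,0,0,0.5,0,10],[0,0,0,0,0,0,10]]' 40 |head -3
python3 -m inch '[[0,0,0,0,0,0.9,10],[0,0,0,0,0,0.7,10],[0,0,0,0,0,0.2,10],[0,0,0,0,0,0,10]]' 40 |head -4
python3 - <<'E'
from m import *
s=manip.read_state();t=s['tool_pos'];print(t,s['orientation'])
im,d,p=cap('scene');b=im[...,::-1].copy();np.save('sc1.npy',d)
cv2.imwrite('pics/sc1.png',b)
o=[]
for dx in (-.0675,-.0225,-.0155,.0375): o.append(proj(p,t+[0,0,dx]).round(1))
print('expect nose,collarbottom,collartop,cap',o)
for n in('punch_nose','spot'):
  for r in manip.landmark_of('scene',n):print(n,r)
u,v=map(int,o[0]);c=b[v-90:v+60,u-100:u+100].copy()
for q in o: cv2.circle(c,(int(q[0])-u+100,int(q[1])-v+90),1,(0,255,0),-1)
q=proj(p,[.5388,-.0222,.023]);cv2.circle(c,(int(q[0])-u+100,int(q[1])-v+90),1,(255,255,0),-1)
cv2.imwrite('pics/sc1c.png',cv2.resize(c,(0,0),fx=4,fy=4,interpolation=2))
E
```

```text
time: 10.2
tool_pos: [0.5381, -0.0248, 0.2115]
orientation: [-180.0, 0.1, 14.0]
time: 10.6
tool_pos: [0.5375, -0.0222, 0.1664]
orientation: [-179.9, 0.1, 14.2]
contact_force: [-0.3, 0.2, -2.1]
[ 0.53754118 -0.02222166  0.16638434] [-1.79917373e+02  1.39503860e-01  1.41831240e+01]
expect nose,collarbottom,collartop,cap [array([266.8, 181.3]), array([267.1, 165.4]), array([267.2, 162.8]), array([267.7, 141.8])]
punch_nose {'location': [179.5, 265.7], 'conf': 0.63}
spot {'location': [206.0, 266.2], 'conf': 0.77}
```

View pics/sc1c.png

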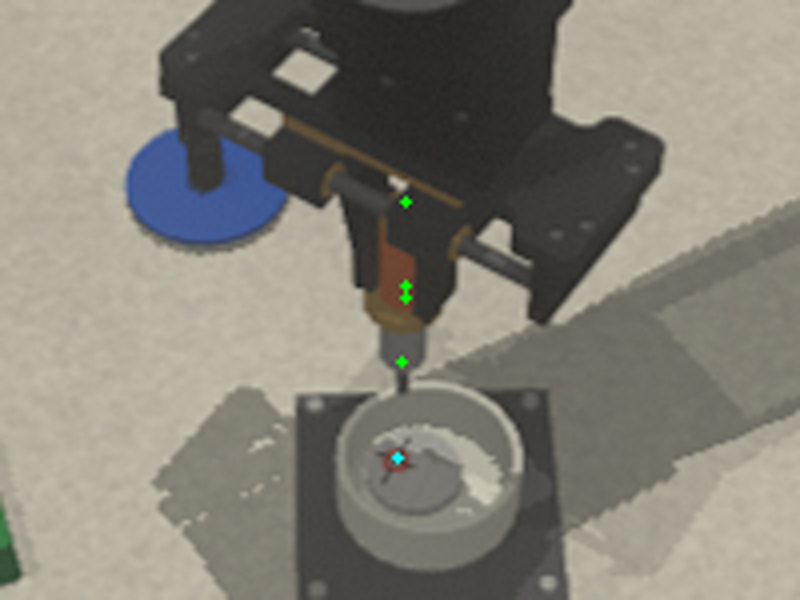

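The scene crop shows the punch upright, with its nose at crop (402,363) where I expected it, and the ring at (396,460) within about 1 mm of the wrist estimate. I'll trim slightly and descend to just above contact.

```bash
python3 -m inch '[[0,0,0,0.03,0.05,0.5,10],[0,0,0,0,0,0.6,10],[0,0,0,0,0,0.6,10],[0,0,0,0,0,0.3,10],[0,0,0,0,0,0,10]]' 40 |head -4
python3 -m inch '[[0,0,0,0,0,0,10],[0,0,0,0,0,0,10]]' 40
python3 - <<'E'
from m import *
s=manip.read_state();t=s['tool_pos'];print(t,s['orientation'],s['contact_force'])
im,d,p=cap('scene');b=im[...,::-1].copy()
L=.017
o=[proj(p,t+[0,0,z]).round(1) for z in (-.0675,-.0675-L)];q=proj(p,[.5385,-.023,.023]);print(o,q)
u,v=map(int,q);c=cv2.resize(b[v-50:v+30,u-50:u+50],(0,0),fx=8,fy=8,interpolation=2)
for w in o+[q]: cv2.circle(c,(int((w[0]-u+50.5)*8),int((w[1]-v+50.5)*8)),2,(0,255,0),-1)
cv2.imwrite('pics/sc2c.png',c)
E
```

```text
time: 11.25
tool_pos: [0.5379, -0.0239, 0.1151]
orientation: [-179.9, 0.2, 14.1]
contact_force: [0.6, -0.3, -2.2]
time: 11.45
tool_pos: [0.5402, -0.0242, 0.1182]
orientation: [180.0, -0.1, 14.1]
contact_force: [-0.5, 0.2, -2.4]
opening: 0.0213
gripper_force: 40.0
[ 0.54018465 -0.02424958  0.11815582] [ 1.79974142e+02 -5.99915777e-02  1.41394850e+01] [-0.54554189  0.20224817 -2.36169748]
[array([264.7, 197. ]), array([264.6, 202.1])] [265.6183233 205.2015313]
```

View pics/sc2c.png

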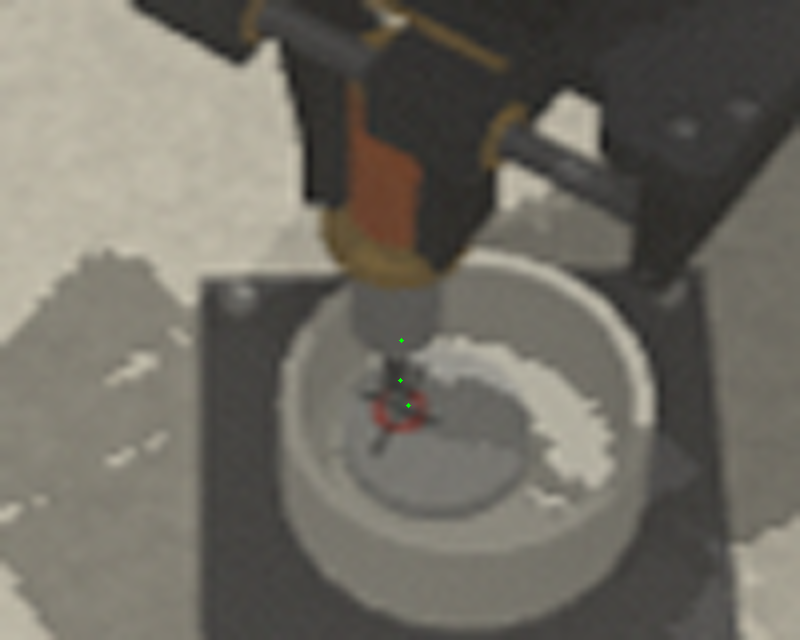

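The nib, at crop (397,395), lines up with the ring at (400,408). Now feeling for contact in small steps.

```bash
python3 -m inch '[[0,0,0,0,0,0.08,10],[0,0,0,0,0,0.08,10],[0,0,0,0,0,0,10]]' 40 |grep -E 'pos|contact'
for i in 1; do python3 -m inch '[[0,0,0,0,0,0.06,10],[0,0,0,0,0,0,10]]' 40 |grep -E 'pos|contact'; done
python3 -m inch '[[0,0,0,0,0,0.04,10],[0,0,0,0,0,0,10]]' 40 |grep -E 'pos|contact'
python3 -m inch '[[0,0,0,0,0,0.04,10],[0,0,0,0,0,0,10]]' 40 |grep -E 'pos|contact'
```

```text
tool_pos: [0.5394, -0.0241, 0.1133]
contact_force: [0.1, 0.0, -1.8]
tool_pos: [0.5395, -0.0241, 0.1118]
contact_force: [-0.0, -0.4, -3.4]
tool_pos: [0.5395, -0.0241, 0.1109]
contact_force: [0.1, 0.6, -2.0]
tool_pos: [0.5395, -0.0241, 0.1099]
contact_force: [-0.7, -0.4, -2.6]
```

```bash
python3 -m inch '[[0,0,0,-0.02,-0.04,0.04,10],[0,0,0,0,0,0,10]]' 40 |grep -E 'pos|contact'
python3 -m inch '[[0,0,0,0,0,0.04,10],[0,0,0,0,0,0,10]]' 40 |grep -E 'pos|contact'
python3 -m inch '[[0,0,0,0,0,0.04,10],[0,0,0,0,0,0,10]]' 40 |grep -E 'pos|contact'
```

```text
tool_pos: [0.5387, -0.0232, 0.1089]
contact_force: [-0.1, 0.1, -2.0]
tool_pos: [0.5391, -0.0233, 0.1085]
contact_force: [-1.2, 0.9, 1.8]
tool_pos: [0.539, -0.0233, 0.1073]
contact_force: [-1.6, -0.1, 2.7]
```

Run:
```python
from m import *
t=manip.read_state()['tool_pos']
im,d,p=cap('scene');b=im[...,::-1].copy()
q=proj(p,[.5385,-.023,.023]);o=[proj(p,t+[0,0,z]) for z in (-.0675,.023-t[2])];print(o,q)
u,v=map(int,q);c=cv2.resize(b[v-20:v+20,u-25:u+25],(0,0),fx=16,fy=16,interpolation=2)
cv2.imwrite('pics/sc3c.png',c)
```

```text
[array([265.41390021, 200.25014611]), array([265.31502906, 205.26197095])] [265.6183233 205.2015313]
```

View pics/sc3c.png

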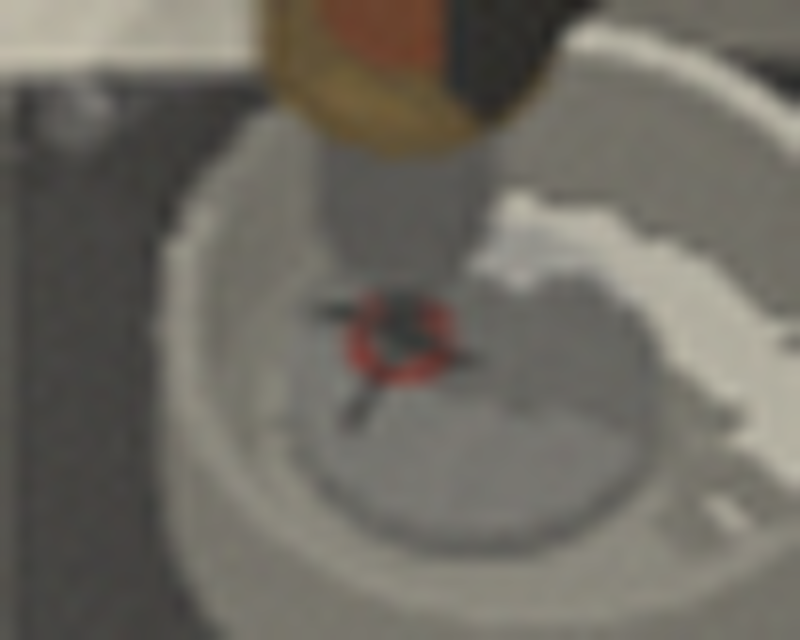

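The nib tip, at crop (405,340), sits at the centre of the ring (400,340). Pressing gently.

```bash
for i in 1; do
python3 -m inch '[[0,0,0,0,0,0.04,10],[0,0,0,0,0,0,10]]' 40 |grep -E 'pos|contact'
python3 -m inch '[[0,0,0,0,0,0.04,10],[0,0,0,0,0,0,10]]' 40 |grep -E 'pos|contact'
python3 -m inch '[[0,0,0,0,0,0.04,10],[0,0,0,0,0,0,10]]' 40 |grep -E 'pos|contact'
python3 -m inch '[[0,0,0,0,0,0.04,10],[0,0,0,0,0,0,10]]' 40 |grep -E 'pos|contact'; done
```

```text
tool_pos: [0.5391, -0.0233, 0.1063]
contact_force: [-2.3, 1.6, 4.7]
tool_pos: [0.5392, -0.0233, 0.1056]
contact_force: [-2.7, 0.9, 7.8]
tool_pos: [0.5393, -0.0233, 0.1049]
contact_force: [-2.4, 1.0, 8.7]
tool_pos: [0.5394, -0.0233, 0.1042]
contact_force: [-3.8, 1.2, 10.8]
```

```bash
python3 -m inch '[[0,0,0,0,0,0.03,10],[0,0,0,0,0,0,10]]' 40 |grep -E 'pos|contact'
python3 -m inch '[[0,0,0,0,0,0.03,10],[0,0,0,0,0,0,10]]' 40 |grep -E 'pos|contact'
```

```text
tool_pos: [0.5395, -0.0233, 0.1037]
contact_force: [-4.7, 2.1, 12.1]
tool_pos: [0.5395, -0.0233, 0.1031]
contact_force: [-4.6, 1.6, 12.7]
```

```bash
python3 -m inch '[[0,0,0,0,0,0.03,10],[0,0,0,0,0,0,10]]' 40 |grep -E 'pos|contact'
python3 -m inch '[[0,0,0,0,0,0.03,10],[0,0,0,0,0,0,10]]' 40 |grep -E 'pos|contact'
```

```text
tool_pos: [0.5395, -0.0233, 0.1024]
contact_force: [-4.3, 2.2, 13.9]
tool_pos: [0.5394, -0.0233, 0.1014]
contact_force: [-3.8, 1.1, 11.3]
```

```bash
python3 -m inch '[[0,0,0,0,0,0.03,10],[0,0,0,0,0,0,10]]' 40 |grep -E 'pos|contact'
python3 -m inch '[[0,0,0,0,0,0.02,10],[0,0,0,0,0,0,10]]' 40 |grep -E 'pos|contact'
```

```text
tool_pos: [0.5391, -0.0233, 0.0996]
contact_force: [-1.6, 1.2, 5.7]
tool_pos: [0.5392, -0.0233, 0.0995]
contact_force: [-3.6, 1.3, 9.2]
```

```bash
python3 -m inch '[[0,0,0,0,0,0.02,10],[0,0,0,0,0,0,10]]' 40 |grep -E 'pos|contact'
python3 -m inch '[[0,0,0,0,0,-0.2,10],[0,0,0,0,0,-0.5,10],[0,0,0,0,0,-0.9,10],[0,0,0,0,0,-0.9,10],[0,0,0,0,0,-0.9,10]]' 40 |grep -E 'pos|contact'
python3 -m inch '[[0,0,0,0,0,-0.9,10],[0,0,0,0,0,-0.2,10],[0,0,0,0,0,0,10]]' 40
```

```text
tool_pos: [0.5393, -0.0233, 0.0994]
contact_force: [-3.4, 1.0, 11.4]
tool_pos: [0.5384, -0.0233, 0.1833]
contact_force: [-0.4, -0.4, -1.8]
time: 16.05
tool_pos: [0.5393, -0.0234, 0.2111]
orientation: [180.0, -0.1, 14.1]
contact_force: [-0.2, -0.4, -3.2]
opening: 0.0214
gripper_force: 40.0
```

The force peaked at about 16 N net, dropped, then rose again against a solid nib after about 8.9 mm of travel, so the spring has snapped. Returning the punch to its stand.

```bash
python3 -m inch '[[0,0,0,0.064,-0.5,0,10],[0,0,0,0.064,-0.94,0,10],[0,0,0,0.064,-0.94,0,10],[0,0,0,0.064,-0.94,0,10],[0,0,0,0.064,-0.94,0,10]]' 40 >/dev/null
python3 -m inch '[[0,0,0,0.064,-0.94,0,10],[0,0,0,0.064,-0.94,0,10],[0,0,0,0.064,-0.94,0,10],[0,0,0,0.064,-0.94,0,10],[0,0,0,0.064,-0.94,0,10]]' 40 >/dev/null
python3 -m inch '[[0,0,0,0.064,-0.94,0,10],[0,0,0,0.064,-0.94,0,10],[0,0,0,0.064,-0.94,0,10],[0,0,0,0,-0.42,0,10],[0,0,0,0,0,0,10]]' 40 |head -3
python3 -m inch '[[0,0,0,0,0,0,10],[0,0,0,0,0,0,10]]' 40
```

```text
time: 17.55
tool_pos: [0.4831, 0.2787, 0.2093]
orientation: [180.0, 0.1, 14.3]
time: 17.75
tool_pos: [0.4846, 0.2766, 0.2104]
orientation: [180.0, 0.0, 14.1]
contact_force: [0.3, -0.0, -1.9]
opening: 0.0209
gripper_force: 40.0
```

```bash
python3 -m inch '[[0,0,0,0,0,0.5,10],[0,0,0,0,0,0.8,10],[0,0,0,0,0,0.8,10],[0,0,0,0,0,0.4,10],[0,0,0,0,0,0,10]]' 40 |grep -E 'pos|contact'
python3 -m inch '[[0,0,0,0,0,0.4,10],[0,0,0,0,0,0.5,10],[0,0,0,0,0,0.5,10],[0,0,0,0,0,0.3,10],[0,0,0,0,0,0,10]]' 40 |grep -E 'pos|contact'
python3 -m inch '[[0,0,0,0,0,0.1,10],[0,0,0,0,0,0,10]]' 40 |grep -E 'pos|contact'
```

```text
tool_pos: [0.4832, 0.2765, 0.1459]
contact_force: [-0.4, 0.2, -2.7]
tool_pos: [0.4833, 0.2771, 0.1039]
contact_force: [-0.6, 0.1, -2.0]
tool_pos: [0.4848, 0.2777, 0.1034]
contact_force: [-0.3, 0.5, -1.4]
```

```bash
python3 -m inch '[[0,0,0,0,0,0.12,10],[0,0,0,0,0,0,10]]' 40 |grep -E 'pos|contact'
python3 -m inch '[[0,0,0,0,0,0.06,10],[0,0,0,0,0,0,10]]' 40 |grep -E 'pos|contact'
python3 -m inch '[[0,0,0,0,0,0.04,10],[0,0,0,0,0,0,10]]' 40 |grep -E 'pos|contact'
```

```text
tool_pos: [0.4845, 0.2776, 0.1003]
contact_force: [-0.9, -0.1, -2.1]
tool_pos: [0.4845, 0.2775, 0.0987]
contact_force: [0.4, -0.7, -2.7]
tool_pos: [0.4845, 0.2775, 0.0977]
contact_force: [0.7, -0.4, -2.2]
```

```bash
python3 -m inch '[[0,0,0,0,0,0.03,10],[0,0,0,0,0,0,10]]' 40 |grep -E 'pos|contact'
python3 -m inch '[[0,0,0,0,0,0.02,10],[0,0,0,0,0,0,10]]' 40 |grep -E 'pos|contact'
```

```text
tool_pos: [0.4846, 0.2776, 0.0975]
contact_force: [-1.6, -1.7, 1.7]
tool_pos: [0.4846, 0.2776, 0.0974]
contact_force: [-2.8, -2.1, 6.3]
```

Collar seated at the same height as at pickup (0.0975). Releasing and lifting.

```bash
python3 -m inch '[[0,0,0,0,0,-0.01,30],[0,0,0,0,0,0,50],[0,0,0,0,0,0,70],[0,0,0,0,0,0,87],[0,0,0,0,0,0,87]]' 20
python3 -m inch '[[0,0,0,0,0,0,87],[0,0,0,0,0,0,87],[0,0,0,0,0,-0.3,87],[0,0,0,0,0,-0.8,87],[0,0,0,0,0,-0.9,87]]' 20
python3 -m inch '[[0,0,0,0,0,-0.9,87],[0,0,0,0,0,-0.9,87],[0,0,0,0,0,-0.7,87],[0,0,0,0,0,0,87]]' 20
python3 - <<'E'
from m import *
d=manip.capture('top')[1];p=manip.camera_params('top');X=cloud(d,p)
k=(abs(X[...,2]-.135)<.012)&(np.hypot(X[...,0]-.485,X[...,1]-.27)<.05);print('cap',k.sum(),X[k].mean(0))
d=manip.capture('scene')[1];p=manip.camera_params('scene');X=cloud(d,p)
k=(X[...,2]>.12)&(X[...,2]<.145)&(np.hypot(X[...,0]-.485,X[...,1]-.27)<.05);print('cap scene',k.sum(),X[k].mean(0),X[k][:,2].max())
E
```

```text
time: 20.45
tool_pos: [0.4846, 0.2775, 0.0967]
orientation: [-180.0, 0.0, 14.1]
contact_force: [0.9, 0.4, 0.1]
opening: 0.0537
gripper_force: 0.0
time: 20.95
tool_pos: [0.4839, 0.2773, 0.147]
orientation: [180.0, 0.1, 14.1]
contact_force: [0.4, -0.2, 0.9]
opening: 0.0853
gripper_force: 0.0
time: 21.35
tool_pos: [0.4864, 0.2783, 0.2132]
orientation: [-179.9, -0.4, 14.1]
contact_force: [-0.5, 1.2, 0.2]
opening: 0.087
gripper_force: 0.0
cap 0 [nan nan nan]
cap scene 199 [0.4891804  0.27881372 0.13207688] 0.13782031028421943<stdin>:3: RuntimeWarning: Mean of empty slice.
  ret = um.true_divide(
```

```bash
python3 -m inch '[[0,0,0,-0.244,0.5,0,87],[0,0,0,-0.244,0.96,0,87],[0,0,0,-0.244,0.96,0,87],[0,0,0,-0.244,0.96,0,87],[0,0,0,-0.244,0.96,0,87]]' >/dev/null
python3 -m inch '[[0,0,0,-0.244,0.96,0,87],[0,0,0,-0.244,0.96,0,87],[0,0,0,-0.244,0.96,0,87],[0,0,0,-0.244,0.96,0,87],[0,0,0,-0.244,0.96,0,87]]' >/dev/null
python3 -m inch '[[0,0,0,-0.244,0.96,0,87],[0,0,0,-0.244,0.96,0,87],[0,0,0,-0.244,0.96,0,87],[0,0,0,-0.244,0.96,0,87],[0,0,0,-0.244,0.96,0,87]]' >/dev/null
python3 -m inch '[[0,0,0,-0.244,0.96,0,87],[0,0,0,-0.244,0.96,0,87],[0,0,0,-0.244,0.96,0,87],[0,0,0,-0.244,0.96,0,87],[0,0,0,-0.244,0.96,0,87]]' >/dev/null
python3 -m inch '[[0,0,0,-0.244,0.96,0,87],[0,0,0,0,0.4,0,87],[0,0,0,0,0,0,87],[0,0,0,0,0,0,87]]'
```

```text
time: 23.85
tool_pos: [0.4826, -0.2402, 0.2085]
orientation: [-179.9, 0.0, 14.1]
contact_force: [-0.1, -0.2, 0.4]
opening: 0.0869
gripper_force: 0.0
```

```bash
python3 -m inch '[[0,0,0,0,0,0.9,50],[0,0,0,0,0,0.9,50],[0,0,0,0,0,0.9,50],[0,0,0,0,0,0.9,50],[0,0,0,0,0,0.9,50]]' 20 | grep -E pos
python3 -m inch '[[0,0,0,0,0,0.9,50],[0,0,0,0,0,0.8,50],[0,0,0,0,0,0.5,50],[0,0,0,0,0,0.3,50],[0,0,0,0,0,0,50]]' 20
python3 -m inch '[[0,0,0,0,0,0,50]]' 20|grep -E 'pos|cont'
```

```text
tool_pos: [0.4831, -0.2395, 0.0959]
time: 24.85
tool_pos: [0.4827, -0.2402, 0.0336]
orientation: [-179.9, 0.1, 14.2]
contact_force: [-0.9, 0.0, -0.1]
opening: 0.0502
gripper_force: 0.0
tool_pos: [0.4836, -0.2411, 0.035]
contact_force: [0.3, -0.1, 0.6]
```

```bash
python3 -m inch '[[0,0,0,0,0,0.1,45],[0,0,0,0,0,0.12,30],[0,0,0,0,0,0,10],[0,0,0,0,0,0,10],[0,0,0,0,0,0,10]]' 25
python3 -m inch '[[0,0,0,0,0,0,10],[0,0,0,0,0,0,10]]' 30
python3 -m inch '[[0,0,0,0,0,-0.2,10],[0,0,0,0,0,-0.5,10],[0,0,0,0,0,-0.8,10],[0,0,0,0,0,-0.8,10],[0,0,0,0,0,-0.7,10]]' 30
python3 -m inch '[[0,0,0,0,0,-0.6,10],[0,0,0,0,0,0,10]]' 30
```

```text
time: 25.45
tool_pos: [0.4832, -0.2411, 0.0289]
orientation: [180.0, -0.0, 14.1]
contact_force: [-0.9, -0.6, -0.0]
opening: 0.0208
gripper_force: 0.2
time: 25.65
tool_pos: [0.4832, -0.2412, 0.0289]
orientation: [180.0, -0.0, 14.1]
contact_force: [0.8, -0.0, 0.6]
opening: 0.0193
gripper_force: 30.0
time: 26.15
tool_pos: [0.4834, -0.2412, 0.1058]
orientation: [179.9, -0.0, 14.1]
contact_force: [0.2, -0.7, -1.0]
opening: 0.0194
gripper_force: 30.0
time: 26.35
tool_pos: [0.4847, -0.2421, 0.122]
orientation: [179.8, -0.2, 14.1]
contact_force: [0.2, -0.6, -1.2]
opening: 0.0193
gripper_force: 30.0
```

```bash
python3 -m inch '[[0,0,0,0.3,-0.5,0,10],[0,0,0,0.43,-0.87,0,10],[0,0,0,0.43,-0.87,0,10],[0,0,0,0.43,-0.87,0,10],[0,0,0,0.43,-0.87,0,10]]' 30 >/dev/null
python3 -m inch '[[0,0,0,0.43,-0.87,0,10],[0,0,0,0.43,-0.87,0,10],[0,0,0,0.43,-0.87,0,10],[0,0,0,0.43,-0.87,0,10],[0,0,0,0.43,-0.87,0,10]]' 30 >/dev/null
python3 -m inch '[[0,0,0,0.12,-0.39,0,10],[0,0,0,0,0,0,10],[0,0,0,0,0,0,10],[0,0,0,0,0,0,10]]' 30
python3 - <<'E'
from m import *
t=manip.read_state()['tool_pos'];print(t)
im,d,p=cap('scene');b=im[...,::-1].copy();X=cloud(d,p)
near=np.hypot(X[...,0]-.534,X[...,1]+.003)<.09
m=blue(b)&near&(X[...,2]>.07);ct=max(cv2.findContours(m.astype('u1'),0,1)[0],key=cv2.contourArea)
print(atz(p,*cv2.fitEllipse(ct)[0],t[2]-.0289+.011),np.median(X[m][:,2]))
q=proj(p,[.534,-.003,.07]);u,v=map(int,q)
cv2.imwrite('pics/cv1.png',cv2.resize(b[v-60:v+60,u-80:u+80],(0,0),fx=4,fy=4,interpolation=2))
E
```

```text
time: 27.75
tool_pos: [0.5336, -0.0042, 0.1185]
orientation: [180.0, 0.0, 14.1]
contact_force: [0.2, -1.1, -1.1]
opening: 0.019
gripper_force: 30.0
[ 0.5335728  -0.00424205  0.11854067]
[0.55304358 0.0212072  0.10064067] 0.1001709120394925
```

View pics/cv1.png

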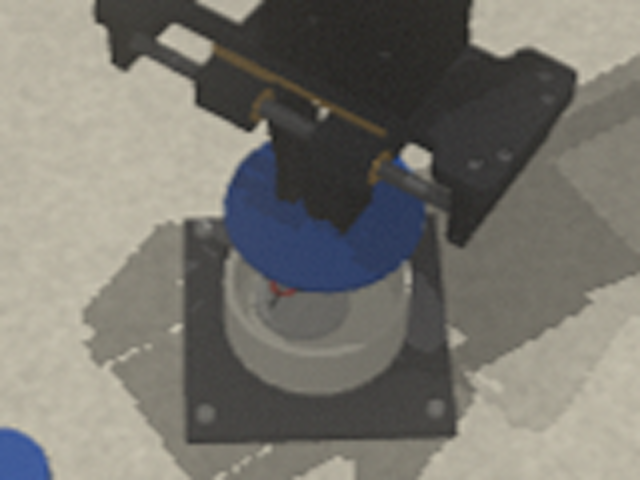

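The cover is level over the dish, with its disc centre near crop (326,215) and the dish at about (318,290). I'll check the centring numerically and then lower.

```bash
python3 -m inch '[[0,0,0,0,0,0.5,10],[0,0,0,0,0,0.5,10],[0,0,0,0,0,0.3,10],[0,0,0,0,0,0,10],[0,0,0,0,0,0,10]]' 30|grep -E 'pos|cont'
python3 - <<'E'
from m import *
from scipy.optimize import least_squares
t=manip.read_state()['tool_pos'];print(t)
im,d,p=cap('scene');b=im[...,::-1].copy();X=cloud(d,p)
zt=t[2]-.0289+.011
near=np.hypot(X[...,0]-.534,X[...,1]+.003)<.09
m=blue(b)&near&(X[...,2]>.05);ct=max(cv2.findContours(m.astype('u1'),0,1)[0],key=cv2.contourArea)[:,0]
P=np.array([atz(p,u,v,zt)[:2] for u,v in ct])
f=least_squares(lambda c:np.hypot(*(P-c).T)-.046,t[:2],loss='cauchy',f_scale=.001);print('disc',f.x,np.sort(abs(f.fun))[len(P)//2],'z',np.median(X[m][:,2]),zt)
b0=cv2.imread('pics/scene0.png');d0=np.load('scene0.npy');X=cloud(d0,p)
k=near=(np.hypot(X[...,0]-.534,X[...,1]+.003)<.05)&(X[...,2]>.0425)&(X[...,2]<.05)
print('rim scene',circ(X[k][:,:2]))
E
```

```text
tool_pos: [0.5335, -0.0034, 0.0857]
contact_force: [-0.0, -0.6, -1.0]
[ 0.53350574 -0.00344932  0.08572346]
disc [0.51568052 0.01138389] 0.0039423061674144985 z 0.06736310921910997 0.06782345530593065
rim scene (array([ 0.5366, -0.0035]), np.float64(0.0423), 252)
```

```bash
python3 -m inch '[[0,0,0,0.04,0.01,0.2,10],[0,0,0,0,0,0.2,10],[0,0,0,0,0,0,10],[0,0,0,0,0,0,10]]' 30|grep -E 'pos|cont'
python3 -m inch '[[0,0,0,0,0,0.06,10],[0,0,0,0,0,0.06,10],[0,0,0,0,0,0,10]]' 30|grep -E 'pos|cont'
python3 -m inch '[[0,0,0,0,0,0.06,10],[0,0,0,0,0,0,10]]' 30|grep -E 'pos|cont'
```

```text
tool_pos: [0.5347, -0.0034, 0.0761]
contact_force: [0.8, -0.0, -0.9]
tool_pos: [0.5347, -0.0034, 0.0731]
contact_force: [-0.2, -0.0, -1.7]
tool_pos: [0.5347, -0.0034, 0.0716]
contact_force: [0.2, 0.1, -1.6]
```

Already 2 mm below rim level without contact. Continuing to the seat (about 0.068).

```bash
python3 -m inch '[[0,0,0,0,0,0.06,10],[0,0,0,0,0,0,10]]' 30|grep -E 'pos|cont'
python3 -m inch '[[0,0,0,0,0,0.04,10],[0,0,0,0,0,0,10]]' 30|grep -E 'pos|cont'
python3 -m inch '[[0,0,0,0,0,0.03,10],[0,0,0,0,0,0,10]]' 30|grep -E 'pos|cont'
python3 -m inch '[[0,0,0,0,0,0.02,10],[0,0,0,0,0,0,10]]' 30|grep -E 'pos|cont'
```

```text
tool_pos: [0.5347, -0.0034, 0.0701]
contact_force: [0.5, -0.1, -0.7]
tool_pos: [0.5348, -0.0034, 0.0692]
contact_force: [-0.8, 0.4, -1.2]
tool_pos: [0.5348, -0.0034, 0.0684]
contact_force: [-0.3, -0.5, -0.6]
tool_pos: [0.5348, -0.0034, 0.068]
contact_force: [-0.1, -0.4, -1.4]
```

```bash
python3 -m inch '[[0,0,0,0,0,0.02,10],[0,0,0,0,0,0,10]]' 30|grep -E 'pos|cont'
python3 -m inch '[[0,0,0,0,0,0.015,10],[0,0,0,0,0,0,10]]' 30|grep -E 'pos|cont'
```

```text
tool_pos: [0.5349, -0.0034, 0.0679]
contact_force: [-2.7, 0.1, 2.7]
tool_pos: [0.5349, -0.0034, 0.0679]
contact_force: [-4.2, 1.5, 6.9]
```

Seated at the expected height. Releasing and lifting clear.

```bash
python3 -m inch '[[0,0,0,0,0,-0.02,30],[0,0,0,0,0,0,50],[0,0,0,0,0,0,50],[0,0,0,0,0,0,50],[0,0,0,0,0,0,50]]' 20
python3 -m inch '[[0,0,0,0,0,-0.4,50],[0,0,0,0,0,-0.8,50],[0,0,0,0,0,-0.9,50],[0,0,0,0,0,-0.9,50],[0,0,0,0,0,-0.9,50]]' 20 | grep -E 'pos|cont|opening'
python3 -m inch '[[0,0,0,-0.9,0,-0.9,50],[0,0,0,-0.9,0,-0.6,50],[0,0,0,-0.9,0,0,50],[0,0,0,0,0,0,50],[0,0,0,0,0,0,50]]' 20| grep -E 'pos|cont|opening'
python3 w.py w9
python3 - <<'E'
from m import *
im,d,p=load('w9');X=cloud(d,p)
m=blue(im)&(np.hypot(X[...,0]-.534,X[...,1]+.003)<.06)&(abs(X[...,2]-.05)<.01)
A=X[m];c=np.linalg.lstsq(np.c_[A[:,:2]-[.534,-.003],np.ones(len(A))],A[:,2],rcond=None)[0];print('plane tilt deg',np.degrees(c[:2]),'z',c[2])
ct=max(cv2.findContours(m.astype('u1'),0,1)[0],key=cv2.contourArea);print(atz(p,*cv2.fitEllipse(ct)[0],.05))
b=manip.capture('scene')[0][...,::-1];cv2.imwrite('pics/fin.png',np.hstack([b[80:400,80:480],im[:320,100:500]]))
E
```

```text
time: 30.95
tool_pos: [0.5349, -0.0034, 0.0676]
orientation: [-180.0, 0.0, 14.1]
contact_force: [0.7, 0.1, 0.5]
opening: 0.0474
gripper_force: 0.0
tool_pos: [0.535, -0.0034, 0.1669]
contact_force: [0.5, -0.4, -0.9]
opening: 0.0499
tool_pos: [0.4698, -0.02, 0.2034]
contact_force: [0.6, -0.0, 0.6]
opening: 0.0502
[ 0.4698 -0.02    0.2034] [ 1.7997e+02 -9.0000e-02  1.4110e+01] [ 0.6 -0.   0.6]
cam [ 0.536 -0.002  0.352] [-0.24 -0.06 -0.97]
plane tilt deg [0.00987409 0.01606337] z 0.05043117293746951
[ 0.53537627 -0.00124092  0.05      ]
```

View pics/fin.png

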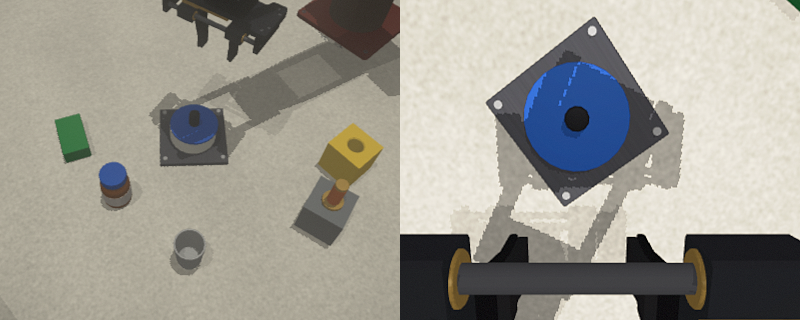

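The picture shows the cover seated and level on the dish at (193,127), with a tilt of about 0.02° and its top at 50 mm. The punch is back in the grey stand at (335,195), and the bystanders haven't moved. Handing in.

```bash
python3 -c "
from rig import manip
print(manip.finish_job())"
```

```text
the job is handed in; nothing more can be done
None
```

The job is handed in at about 31 s of the 72 s allowed: the punch snapped on the marked spot (about 16 N peak), it is back in its stand, the cover is seated and level on the dish, and the jar, slide box and beaker were not touched.

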